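Pin the brake lever to its solenoid and hold the plunger home

ROBOT

A 6-joint arm with a two-finger parallel gripper is mounted at the origin on the work surface. World frame = base frame: x ahead of the robot, y to its left, z up, the work surface at z = 0. Lengths are in mm, angles in rad, forces in N, time in s.
With the tool pointing down it reaches from about 350 to 875 mm from the base axis. Payload 4.2 kg.
Tool frame: the origin (TCP) lies midway between the tips of the shut fingers; the grasp point (between the pads) lies 19 mm behind it; z points along the fingers, y is the line along which they close (so a half turn about z gives the same grasp; the last joint's range is limited). The gripper opens to 85 mm and grips with 20 to 120 N. Pads are 22 mm wide; open, the fingers measure 114 mm over their backs; the gripper's body (76 mm by 85 mm) begins 54 mm behind the grasp point. The pads swing forward as they close: fully open they stand 13 mm farther back than shut.
Start: joints at [1.548, 0.385, 0.008, 0, -1.194, -0.259], TCP at [173.771, 600.336, 208.312] pointing down, gripper open.
Joint ranges: [-3.14, 3.14], [-1.21, 2.06], [-1.07, 1.41], [-3.16, 2.05], [-2.99, -0.16], [-3.1, 3.1]. Speed limits (rad/s): [2.79, 2.79, 3.14, 3.14, 3.14, 3.14].

INTERFACE

Orientations are given as a unit quaternion [x, y, z, w].
In Python, from bench import arm gives the robot as it stands. The module is installed in compiled form; this text tells all that it offers.
- The arm moves only by the shell command python3 -m handwheel 'ROWS' [OPENING]. ROWS is JSON, a list of rows, each an object of numbers: "x", "y", "z": the shift along the world's x, y, z each as a share of 20 cm, from -1 to 1; "ax", "ay", "az": the turn, a rotation vector about the world's x, y, z each as a share of 90 degrees, from -1 to 1. In form: [{"x": .., "y": .., "z": .., "ax": .., "ay": .., "az": ..}, ...]. A call has exactly 8 rows; each row shifts and turns the commanded pose from where the row before left it; what a row does not reach is not made up. A row lasts 1/10 s, in which the tool goes at most 50 mm and 8.59 degrees, less where a joint would pass 70% of its speed; a pose out of reach is approached as far as the arm can. A call with a number of a shift or a turn outside -1 to 1 is refused whole. A call with a gripper value outside its range is refused whole. OPENING is the opening, from -1 (shut) to 1 (fully open), set as the call begins (- or left out, the last holds). The fingers move at their own pace and stop on an object; the grip force is fixed at half the most. Time passes only in rows, so rows that do not move let the fingers close, or fill a call up. It gives the time, the measured TCP pose, the force, the opening and the grip force at its end, in the units of the state.
- arm.read_state(): the state, without advancing time (a new reading comes with each control period).
- arm.get_image(name): name is "scene" or "top"; returns the picture (420x560x3 uint8, red, green, blue); there is no depth.
- arm.camera_params(name): a dict with "K" (3x3 intrinsics, pixels), "position" and "orientation" of the camera in the world. Camera axes: x right, y down, z forward; pixel columns grow to the right and rows downward; lengths in mm; the calibration is good to about 2 mm. A picture is of the moment at which its call begins. camera_params takes no time and is no camera call.
- arm.job_done(): hands the job in; it is judged then, once.
The state is a dict: "clock": time; "joints": joint angles; "joint_vel": joint speeds; "joint_efforts": joint torques, N m; "position": TCP position; "ee_rot": TCP orientation; "contact_force": force on the tool from outside, world axes, zero at the start; "wrist_torque": the same for the moment, N m; "gripper_width": finger opening in mm; "grasp_force": force on a finger pad.
Only numpy, scipy, OpenCV 4.12 (cv2) and the standard library are available. Lean on these libraries where they do the work, as an engineer would, in place of code of your own. Each camera call takes 0.05 s, during which the arm holds its last target. There are 200 camera calls.

TASK

Take the bright steel clevis pin out of the wooden block and push it down through the solenoid plunger's fork and the eye of the red lever until its head sits on the fork. Then press the red lever by its upright tab towards the solenoid, against the plunger's return spring, until the plunger's cross-bar is hard against the solenoid frame, and finish while still pressing the lever and holding it there: do not let go. Leave the other pins and everything else on the bench where they are.

Things in the scene. Friction and masses are not known exactly. Their poses are not given: they have to be found in the camera images.
- brake: The motor brake, face up and fixed: a round green casting 236 mm across, 40 mm high, with the works on top (red lever, and the solenoid to its +y side). Origin: centre of its underside on the bench, z up; +y is the way the plunger slides home. At rest the fork hole is at x 0, y -30 mm, the lever tab's centre at x -69, y -37 mm, its pivot at x 80, y -22 mm (spindle top at z 108)
- solenoid_face (a point): Middle of the solenoid's front, 89 mm above the bench; axes as brake. The plunger's cross-bar stops here. The solenoid (dark frame, red coil) fills 35 mm to either side (x) and 70 mm behind this face (+y); tops: frame 112, coil 116, terminal on its back 120 mm above the bench
- fork_hole (a point): Centre of the hole in the top face of the plunger's pale metal fork, always 104 mm above the bench; z up, y the way the plunger slides home. The fork has two level cheeks, 8 mm thick, 26 mm wide (x), reaching 16 mm to -y and 20 mm to +y, with 11.6 mm chamfered holes. The lever's eye (10 mm thick, 12.4 mm hole) lies between them, in line at rest. The lower cheek ends 29 mm below this point; 49 mm of depth is free
- crossbar (a point): Middle of the front face of the plunger's steel cross-bar (70 mm wide in x, 12 mm thick, top 101.5 mm above the bench), 32 mm to +y of the fork hole; axes as the fork hole's. At rest it stands 15 mm from the solenoid's front. Within 35 mm of the fork hole nothing is higher than the fork (at rest)
- plunger (a joint): Travel of the plunger in m: 0 at rest (held out by its spring), 0.015 with its cross-bar hard against the solenoid frame, which is the stop. The spring pushes back with about 10 N at rest and 19 N at the stop. The plunger is moved by the lever only when the clevis pin is in
- lever (a joint): Turn of the red lever about its upright pivot in rad: 0 at rest against its stop with its eye in line with the fork; it grows as the tab is pressed towards the solenoid, and is about 0.19 (plus 0.01 to 0.04 of play) when the plunger is home. A light spring returns it
- lever_tab (a point): Middle of the top edge of the pressing face of the lever's upright red tab, 137.5 mm above the bench. Axes turn with the lever: x along it to the pivot, 150 mm away; y the way to press, square to the face; z up. Tab 30 mm wide (x), 8 mm thick (to +y), 43 mm tall above the lever bar (its top at 94.5 mm). To bring the plunger home it moves about 31 to 34 mm on an arc (first 2 to 4 mm: light play), against 6 N, then 11 N at the stop
- clevis_pin: The bright steel clevis pin, upright in one of the block's three holes: shank 10 mm in diameter and 40 mm long with a tapered nose (3 mm long, 6 mm at the tip), round head 18 mm in diameter and 12 mm high. 45 g, more or less. Origin: centre of the nose's tip; z up the shank
- pin_shoulder (a point): Centre of the underside of the clevis pin's head, 40 mm above its tip. It meets the fork_hole point when the pin is seated
- pin_head (a point): Centre of the top of the clevis pin's head, 52 mm above its tip
- pin_block: Pale wooden block fixed to the bench, 62 (x) x 172 (y) x 55 mm high. Origin: centre of its underside, y along its length. It has three 13.5 mm holes 55 mm apart along its middle line (y -55, 0, 55 mm); a pin stands in each, its head resting on the block's top. Which pin stands where varies
- heavy_pin: The clevis pin's black neighbour in the block, 12 mm shank and 24 mm head, not for this brake. To be left alone
- brass_pin: The brass pin in the block, 8 mm shank and 16 mm head, not for this brake. To be left alone
- bearing: Steel ball bearing lying flat, 47 mm across, 14 mm high. To be left alone
- screwdriver: Screwdriver with a yellow handle, about 210 mm long, lying on the bench left of the brake. To be left alone
- spanner: Steel open-ended spanner, about 180 mm long, lying on the bench near the robot, to its right. To be left alone
- varnish_tin: Yellow tin, 66 mm across, 85 mm high, behind the pin block. To be left alone
- feeler_gauge: Closed steel feeler gauge, 100 x 15 x 10 mm, with one blade out, lying left of the brake. To be left alone

How it is judged (in metres and radians):
On the way:
1. the clevis pin is seated through fork and eye, its head on the fork, with the plunger still out (z of pin_shoulder in the frame of fork_hole below 0.002 m and horizontal distance between pin_shoulder and fork_hole below 0.004 m and angle between clevis_pin's own z axis and vertical below 0.15 rad and value of joint plunger below 0.006 m), for 0.2 s.
At the end, for the whole second after the job is handed in: the plunger is within 1.2 mm of its hard stop and still, held there by the gripper's fingers pressing on the red lever with more than 5 N, and the clevis pin is through fork and eye with its head within 3 mm of the fork (it may tilt a little under the load) (value of joint plunger above 0.0138 m and velocity of joint plunger below 0.01 m/s and contact force between the fingers and lever above 5 N and z of pin_shoulder in the frame of fork_hole below 0.003 m and horizontal distance between pin_shoulder and fork_hole below 0.004 m and angle between clevis_pin's own z axis and vertical below 0.15 rad); the arm keeps its last pose, push and grip.
It fails at once if one of the other two pins is disturbed (moved more than 20 mm) (distance of any of heavy_pin, brass_pin from where it was at the start of the episode above 0.02 m).
It fails at once if a loose thing on the bench is disturbed (moved more than 20 mm) (distance of any of bearing, screwdriver, spanner, varnish_tin, feeler_gauge from where it was at the start of the episode above 0.02 m).
It also fails if it takes over 64 s, if anything falls off the work surface, if the arm or the gripper's body presses on something with over 40 N, if the wrist force passes 120 N, or if a joint passes its speed limit or range.

## Working session

There is one attempt and no reset: what is moved stays moved. The work goes in short steps, Python scripts to look and compute and a shell command to move; the robot and the scene stay as the last step left them, time stands still between calls to the robot, and variables do not carry over. Pictures are saved under pics/ and viewed, at most 10 in all, crops included, and the job is handed in when it is done.

```bash
mkdir -p pics; cat > h.py <<'E'
import numpy as np,cv2
from scipy.spatial.transform import Rotation as R
from bench import arm
def grab(n,f):
    im=arm.get_image(n); cv2.imwrite('pics/'+f,im[:,:,::-1]); return im
def plane(n,u,v,z):
    c=arm.camera_params(n); K=np.array(c['K']); p=np.array(c['position'])
    d=R.from_quat(c['orientation']).apply(np.linalg.inv(K)@[u,v,1]); return p+d*(z-p[2])/d[2]
def proj(n,P):
    c=arm.camera_params(n); K=np.array(c['K'])
    q=R.from_quat(c['orientation']).inv().apply(np.array(P)-np.array(c['position'])); q=K@q; return q[:2]/q[2]
E
python3 - <<'E'
from h import *
a=grab('scene','s0.png');b=grab('top','t0.png')
for n in('scene','top'):
    print(arm.camera_params(n))
print(arm.read_state())
E
```

```text
{'K': array([[459.07548231,   0.        , 272.56335542],
       [  0.        , 459.07548231, 208.33784442],
       [  0.        ,   0.        ,   1.        ]]), 'position': array([1154.1801075 , -697.55384756,  766.06815487]), 'orientation': array([ 0.83698834,  0.28636607, -0.15885346, -0.43841825])}
{'K': array([[515.19234982,   0.        , 287.08653091],
       [  0.        , 515.19234982, 209.56288859],
       [  0.        ,   0.        ,   1.        ]]), 'position': array([ 498.98450564,   67.54300897, 1478.36867918]), 'orientation': array([-0.70392062,  0.70989294, -0.01844413,  0.01440767])}
{'clock': 0.1, 'joints': array([ 1.54761806e+00,  3.85467798e-01,  6.80864811e-03, -4.19425531e-04,
       -1.19397346e+00, -2.58601354e-01]), 'joint_vel': array([-0.00166994, -0.00090491,  0.00139312,  0.00018836,  0.00155961,
       -0.00017384]), 'joint_efforts': array([-4.80003382e-04, -3.93316376e+01,  1.88929617e+01,  4.19801608e+00,
       -2.60245717e-03,  4.91454855e-06]), 'position': array([173.6235993 , 599.84194297, 207.35853327]), 'ee_rot': array([ 9.90080137e-01, -1.40500680e-01, -8.57524712e-05,  9.34682240e-04]), 'contact_force': array([0.08365675, 0.28745216, 0.54826418]), 'wrist_torque': array([-0.03249469,  0.04356067,  0.02526929]), 'grasp_force': 0.0, 'gripper_width': 85.49190727812442}
```

View pics/s0.png

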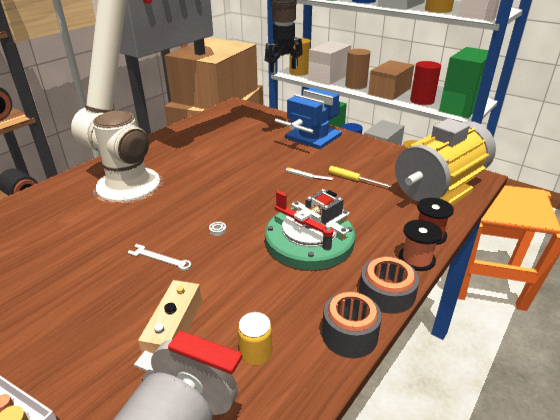

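View pics/t0.png

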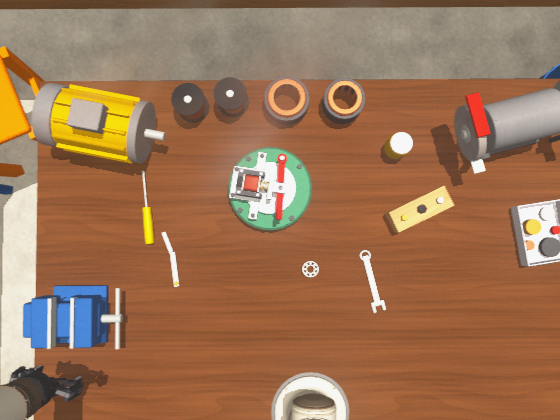

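The scene view shows the block at about (170,318), with the silver pin at (158,328), black at (170,308) and brass at (181,290). The top view shows the brake at (270,188), the solenoid to its image left (world +y), and the steel pin at (440,200). Next I'll zoom in on both parts.

```bash
python3 - <<'E'
from h import *
b=cv2.imread('pics/t0.png')
A=cv2.resize(b[140:240,220:320],(600,600),interpolation=cv2.INTER_CUBIC)
B=cv2.resize(b[180:240,380:460],(200*4//1,600),interpolation=cv2.INTER_CUBIC)[:, :]
cv2.imwrite('pics/c1.png',A)
B=cv2.resize(b[180:240,380:460],(800,600),interpolation=cv2.INTER_CUBIC);cv2.imwrite('pics/c2.png',B)
h=cv2.cvtColor(b,cv2.COLOR_BGR2HSV)
# green disc
m=cv2.inRange(h,(65,80,40),(90,255,255)); m[:, :220]=0;m[:,320:]=0
c=np.vstack(cv2.findContours(m,0,2)[0]);hl=cv2.convexHull(c);e=cv2.fitEllipse(hl);print('green',e,plane('top',*e[0],40))
E
```

```text
green ((270.721435546875, 189.4869842529297), (77.33322143554688, 82.5889663696289), 42.2307014465332) [622.47346431 104.37450588  40.        ]
```

View pics/c1.png

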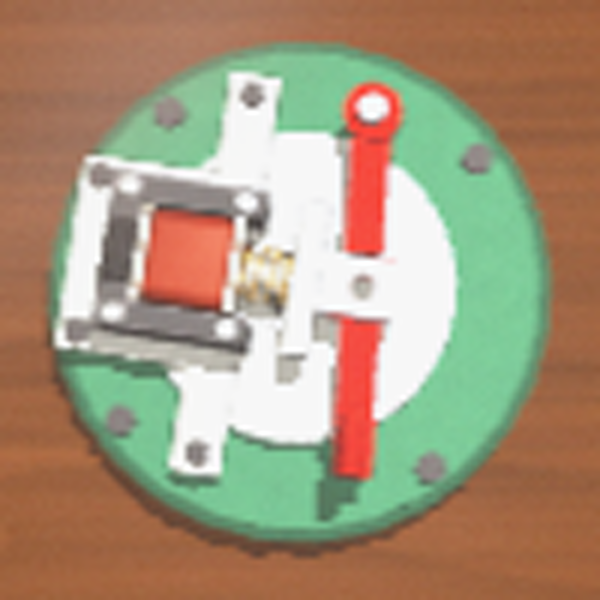

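View pics/c2.png

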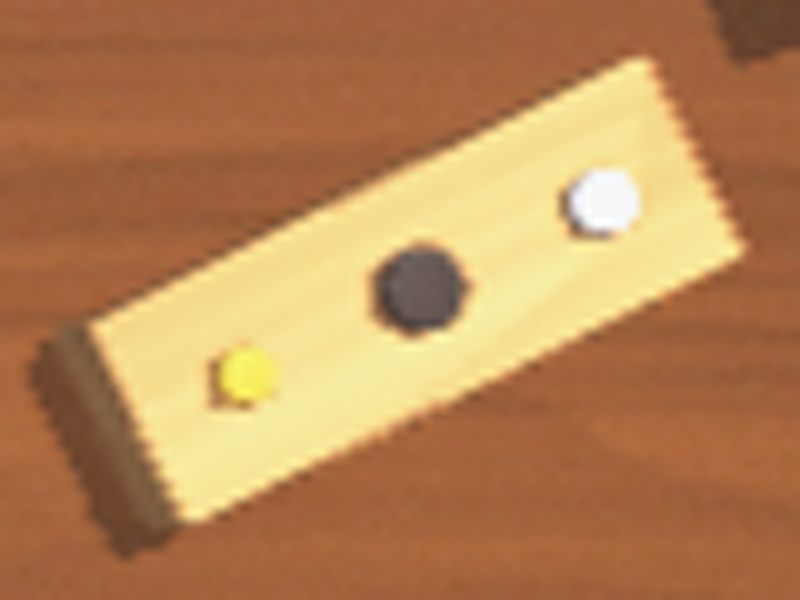

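c1 shows the fork hole at crop (363,287), the spindle at (373,107) and the tab end at about (352,465). c2 shows the steel head at (605,202), black at (420,290) and brass at (245,377). Next I'll take subpixel centroids in both views.

```bash
cat >> h.py <<'E'
def tri(pts):
    # pts: list of (cam,u,v) -> least-squares ray intersection
    A=np.zeros((3,3));b=np.zeros(3)
    for n,u,v in pts:
        p=np.array(arm.camera_params(n)['position']);d=plane(n,u,v,0)-p;d/=np.linalg.norm(d)
        M=np.eye(3)-np.outer(d,d);A+=M;b+=M@p
    return np.linalg.solve(A,b)
def cen(im,mask,box):
    x0,y0,x1,y1=box;w=mask[y0:y1,x0:x1]>0
    ys,xs=np.nonzero(w);return xs.mean()+x0,ys.mean()+y0,len(xs)
E
python3 - <<'E'
from h import *
t=cv2.imread('pics/t0.png');s=cv2.imread('pics/s0.png')
ht=cv2.cvtColor(t,cv2.COLOR_BGR2HSV)
wh=lambda im:((im.min(2)>170)*255).astype('uint8')
x=cen(t,wh(t),(434,193,447,208));print('pin top',x,plane('top',x[0],x[1],67))
br=cv2.inRange(ht,(24,180,150),(34,255,255));
x=cen(t,cv2.inRange(t,(0,0,0),(110,110,110)),(414,202,430,216));print('black',x,plane('top',x[0],x[1],67))
g=255-cv2.cvtColor(t,cv2.COLOR_BGR2GRAY).astype(float)
w=g[184:192,276:285]-40;w[w<20]=0
yy,xx=np.mgrid[184:192,276:285];hx,hy=(w*xx).sum()/w.sum(),(w*yy).sum()/w.sum();print('hole',hx,hy,plane('top',hx,hy,104))
x=cen(t,wh(t),(277,152,288,163));sp=plane('top',x[0],x[1],108);print('spindle',x,sp)
F=plane('top',hx,hy,104)
d=sp-F; a=np.arctan2(d[1],d[0])-np.arctan2(8,80);print('len',np.hypot(*d[:2]),'brake yaw deg',np.degrees(a))
c,sn=np.cos(a),np.sin(a);Rm=np.array([[c,-sn],[sn,c]])
print('yaxis',Rm@[0,1],'tab',F[:2]+Rm@[-69,-7],'origin',F[:2]+Rm@[0,30], 'proj hole scene',proj('scene',F))
P=plane('top',440.1,199.8,67);print('pin in scene',proj('scene',P))
C=[s[300:350,135:205],s[170:260,260:360]]
cv2.imwrite('pics/c3.png',np.hstack([cv2.resize(C[0],(400,286),interpolation=2),cv2.resize(C[1][:71],(400,286),interpolation=2)]))
E
```

```text
pin top (np.float64(440.0810810810811), np.float64(199.54054054054055), 37) [ 588.66044081 -361.68373972   67.        ]
black (np.float64(421.5869565217391), np.float64(208.8695652173913), 46) [ 563.4078289  -310.22963341   67.        ]
hole 279.946949602122 186.9840848806366 [623.49545886  78.00660543 104.        ]
spindle (np.float64(281.63157894736844), np.float64(157.47368421052633), 19) [702.28904903  72.84153567 108.        ]
len 78.96269877377948 brake yaw deg -9.461074641483807
yaxis [0.16437751 0.9863975 ] tab [554.28338857  82.44387105] origin [628.42678414 107.59853052] proj hole scene [301.67978438 214.5144737 ]
pin in scene [157.42242862 326.40970146]
```

View pics/c3.png

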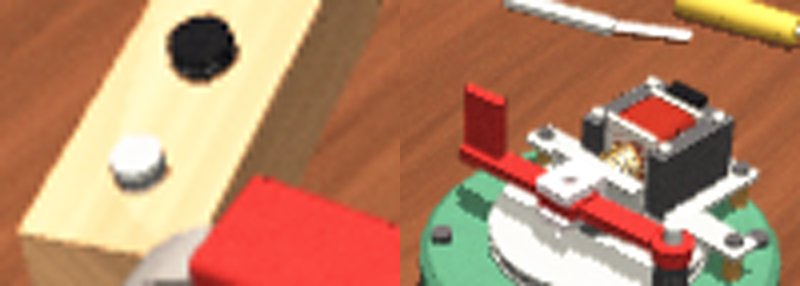

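Left of c3: the steel head is at scene pixel ≈(159,326). Right of c3: the fork hole is at scene ≈(302.2,215.3). Both agree with the top view to 1–2 px (~3 mm). I'll set out for the block now.

```bash
python3 -c "
from h import *
print(plane('scene',158.9,326,67),tri([('scene',158.9,326),('top',440.1,199.5)]),plane('scene',302.2,215.3,104),tri([('scene',302.2,215.3),('top',279.95,187)]))"
R='x'; python3 -m handwheel '[{"x":0.086,"y":-0.2,"az":-0.022},{"x":0.086,"y":-0.2,"az":-0.022},{"x":0.086,"y":-0.2,"az":-0.022},{"x":0.086,"y":-0.2,"az":-0.022},{"x":0.086,"y":-0.2,"az":-0.022},{"x":0.086,"y":-0.2,"az":-0.022},{"x":0.086,"y":-0.2,"az":-0.022},{"x":0.086,"y":-0.2,"az":-0.022}]' 1
python3 -m handwheel '[{"x":0.086,"y":-0.2,"az":-0.022},{"x":0.086,"y":-0.2,"az":-0.022},{"x":0.086,"y":-0.2,"az":-0.022},{"x":0.086,"y":-0.2,"az":-0.022},{"x":0.086,"y":-0.2,"az":-0.022},{"x":0.086,"y":-0.2,"az":-0.022},{"x":0.086,"y":-0.2,"az":-0.022},{"x":0.086,"y":-0.2,"az":-0.022}]'
```

```text
[ 589.4532712 -359.2550607   67.       ] [ 589.4345722  -360.51574839   68.10384408] [626.48996542  76.01011895 104.        ] [624.14870365  78.38106818 101.61357962]invalid input at $[0]: expected keys x, y, z, ax, ay, az
invalid input at $[0]: expected keys x, y, z, ax, ay, az
```

```bash
python3 -m handwheel '[{"x":0.086,"y":-0.2,"z":0,"ax":0,"ay":0,"az":-0.022},{"x":0.086,"y":-0.2,"z":0,"ax":0,"ay":0,"az":-0.022},{"x":0.086,"y":-0.2,"z":0,"ax":0,"ay":0,"az":-0.022},{"x":0.086,"y":-0.2,"z":0,"ax":0,"ay":0,"az":-0.022},{"x":0.086,"y":-0.2,"z":0,"ax":0,"ay":0,"az":-0.022},{"x":0.086,"y":-0.2,"z":0,"ax":0,"ay":0,"az":-0.022},{"x":0.086,"y":-0.2,"z":0,"ax":0,"ay":0,"az":-0.022},{"x":0.086,"y":-0.2,"z":0,"ax":0,"ay":0,"az":-0.022}]' 1
python3 -m handwheel '[{"x":0.086,"y":-0.2,"z":0,"ax":0,"ay":0,"az":-0.022},{"x":0.086,"y":-0.2,"z":0,"ax":0,"ay":0,"az":-0.022},{"x":0.086,"y":-0.2,"z":0,"ax":0,"ay":0,"az":-0.022},{"x":0.086,"y":-0.2,"z":0,"ax":0,"ay":0,"az":-0.022},{"x":0.086,"y":-0.2,"z":0,"ax":0,"ay":0,"az":-0.022},{"x":0.086,"y":-0.2,"z":0,"ax":0,"ay":0,"az":-0.022},{"x":0.086,"y":-0.2,"z":0,"ax":0,"ay":0,"az":-0.022},{"x":0.086,"y":-0.2,"z":0,"ax":0,"ay":0,"az":-0.022}]'
```

```text
clock: 0.9
position: [311.5, 278.4, 208.1]
ee_rot: [0.961, -0.276, -0.0, 0.0]
contact_force: [0.7, 0.1, -0.3]
gripper_width: 85.2
grasp_force: 0.0
clock: 1.7
position: [449.1, -41.5, 208.2]
ee_rot: [0.914, -0.406, -0.0, -0.0]
contact_force: [1.3, -0.1, 0.6]
gripper_width: 85.4
grasp_force: 0.0
```

```bash
python3 -m handwheel '[{"x":0.0876,"y":-0.1995,"z":0,"ax":0,"ay":0,"az":-0.0224},{"x":0.0876,"y":-0.1995,"z":0,"ax":0,"ay":0,"az":-0.0224},{"x":0.0876,"y":-0.1995,"z":0,"ax":0,"ay":0,"az":-0.0224},{"x":0.0876,"y":-0.1995,"z":0,"ax":0,"ay":0,"az":-0.0224},{"x":0.0876,"y":-0.1995,"z":0,"ax":0,"ay":0,"az":-0.0224},{"x":0.0876,"y":-0.1995,"z":0,"ax":0,"ay":0,"az":-0.0224},{"x":0.0876,"y":-0.1995,"z":0,"ax":0,"ay":0,"az":-0.0224},{"x":0.0876,"y":-0.1995,"z":0,"ax":0,"ay":0,"az":-0.0224}]'
python3 -m handwheel '[{"x":0,"y":0,"z":0,"ax":0,"ay":0,"az":0},{"x":0,"y":0,"z":-0.1,"ax":0,"ay":0,"az":0},{"x":0,"y":0,"z":-0.1,"ax":0,"ay":0,"az":0},{"x":0,"y":0,"z":-0.1,"ax":0,"ay":0,"az":0},{"x":0,"y":0,"z":-0.1,"ax":0,"ay":0,"az":0},{"x":0,"y":0,"z":-0.1,"ax":0,"ay":0,"az":0},{"x":0,"y":0,"z":-0.05,"ax":0,"ay":0,"az":0},{"x":0,"y":0,"z":0,"ax":0,"ay":0,"az":0}]'
python3 -c "
from h import *
t=grab('top','t1.png');s=grab('scene','s1.png')
cv2.imwrite('pics/c4.png',np.hstack([cv2.resize(x,(400,400),interpolation=2)[:,:,::-1] for x in(t[160:260,370:470],s[270:370,110:210])]))"
```

```text
clock: 2.5
position: [589.3, -360.5, 207.6]
ee_rot: [0.848, -0.53, -0.001, 0.0]
contact_force: [0.4, 0.6, 0.7]
gripper_width: 85.4
grasp_force: 0.0
clock: 3.3
position: [587.9, -357.9, 96.3]
ee_rot: [0.848, -0.529, -0.002, 0.0]
contact_force: [-1.0, 0.0, 0.4]
gripper_width: 85.4
grasp_force: 0.0
```

View pics/c4.png

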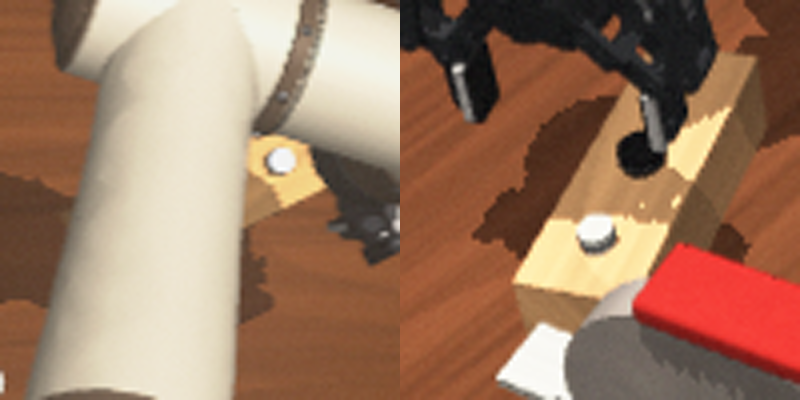

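c4 shows the pads straddling the block, with midpoint ≈ scene (151,297). The steel head is visible between them in the top view, at about (440,200).

```bash
python3 -c "
from h import *
p=arm.read_state();P=p['position'];print(P,p['joints'],[proj('scene',P+[0,0,d]) for d in(0,13,25)])
t=cv2.imread('pics/t1.png');x=cen(t,(t.min(2)>170),(434,193,447,208));print(x,plane('top',x[0],x[1],67))"
```

```text
[ 589.49871447 -358.86857592   99.04094735] [-3.12968796e-01  5.76424611e-01  4.28050151e-02  5.01979239e-04
 -1.03634354e+00  7.67870039e-01] [array([156.50405482, 314.60596719]), array([155.43379554, 309.89514727]), array([154.42986725, 305.47628783])]
(np.float64(440.2121212121212), np.float64(199.54545454545453), 33) [ 588.64394107 -362.0443162    67.        ]
```

```bash
python3 -m handwheel '[{"x":0,"y":0,"z":-0.05,"ax":0,"ay":0,"az":0},{"x":0,"y":0,"z":-0.05,"ax":0,"ay":0,"az":0},{"x":0,"y":0,"z":-0.05,"ax":0,"ay":0,"az":0},{"x":0,"y":0,"z":-0.05,"ax":0,"ay":0,"az":0},{"x":0,"y":0,"z":0,"ax":0,"ay":0,"az":0},{"x":0,"y":0,"z":0,"ax":0,"ay":0,"az":0},{"x":0,"y":0,"z":0,"ax":0,"ay":0,"az":0},{"x":0,"y":0,"z":0,"ax":0,"ay":0,"az":0}]'
python3 -m handwheel '[{"x":0,"y":0,"z":0,"ax":0,"ay":0,"az":0},{"x":0,"y":0,"z":0,"ax":0,"ay":0,"az":0},{"x":0,"y":0,"z":0,"ax":0,"ay":0,"az":0},{"x":0,"y":0,"z":0,"ax":0,"ay":0,"az":0},{"x":0,"y":0,"z":0,"ax":0,"ay":0,"az":0},{"x":0,"y":0,"z":0,"ax":0,"ay":0,"az":0},{"x":0,"y":0,"z":0,"ax":0,"ay":0,"az":0},{"x":0,"y":0,"z":0,"ax":0,"ay":0,"az":0}]' -1
```

```text
clock: 4.2
position: [589.5, -359.0, 59.0]
ee_rot: [0.848, -0.53, 0.001, -0.0]
contact_force: [0.7, 0.2, -0.1]
gripper_width: 85.4
grasp_force: 0.0
clock: 5.0
position: [589.2, -358.9, 58.3]
ee_rot: [0.848, -0.53, 0.0, -0.0]
contact_force: [-0.5, -0.3, 0.4]
gripper_width: 0.3
grasp_force: 0.0
```

Shut to 0.3 mm, so the grasp missed. I'll look.

```bash
python3 -c "
from h import *
t=grab('top','t2.png');s=grab('scene','s2.png')
cv2.imwrite('pics/c5.png',np.hstack([cv2.resize(x,(400,400),interpolation=2)[:,:,::-1] for x in(t[165:245,390:470],s[290:350,125:185])]))
for z in (67,58): print(proj('scene',[589.3,-360,z]),proj('top',[589.3,-360,z]))"
```

```text
[158.55461153 326.19635457] [439.46461206 199.31342274]
[159.2597113  329.28555302] [438.48571128 199.52921283]
```

View pics/c5.png

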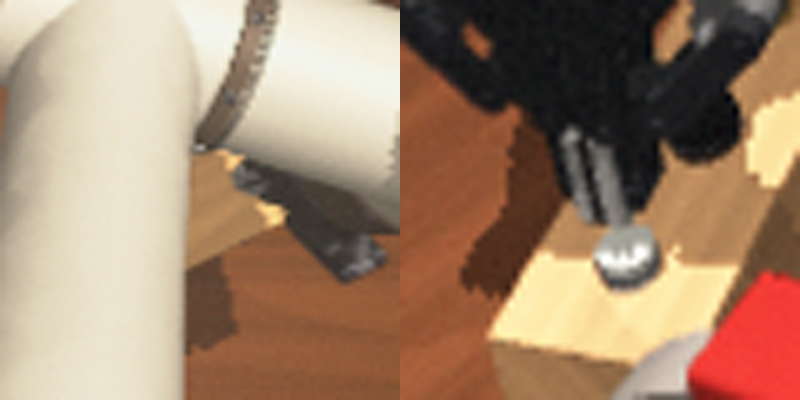

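```bash
python3 -c "
from h import *
print('tips if z58',plane('scene',155.8,323.3,58),' z67',plane('scene',155.8,323.3,67),'z77',plane('scene',155.8,323.3,77))
print('start proj',[(proj('top',[173.8,600.3,z]),proj('scene',[173.8,600.3,z])) for z in(208,221)])
q=R.from_quat([0.9901,-.1405,0,0]).as_matrix()[:,1]*42
for sg in(1,-1): P=np.array([173.8,600.3,221])+sg*q; print(proj('top',P),proj('scene',P))
t=cv2.imread('pics/t0.png');s=cv2.imread('pics/s0.png')
cv2.imwrite('pics/c6.png',np.hstack([cv2.resize(x,(400,400),interpolation=2) for x in(t[340:420,20:100],s[20:80,255:315])]))"
```

```text
tips if z58 [ 571.75921708 -354.09343379   58.        ]  z67 [ 579.16215983 -358.45903575   67.        ] z77 [ 587.38765178 -363.30970459   77.        ]
start proj [(array([ 65.91452967, 369.50158287]), array([283.95011719,  81.10644505])), (array([ 63.62393981, 370.92811381]), array([283.94720811,  77.55491395]))]
[ 80.40558188 375.68753514] [274.46852644  79.97097961]
[ 46.850547   366.17103204] [293.19993425  75.19644315]
```

View pics/c6.png

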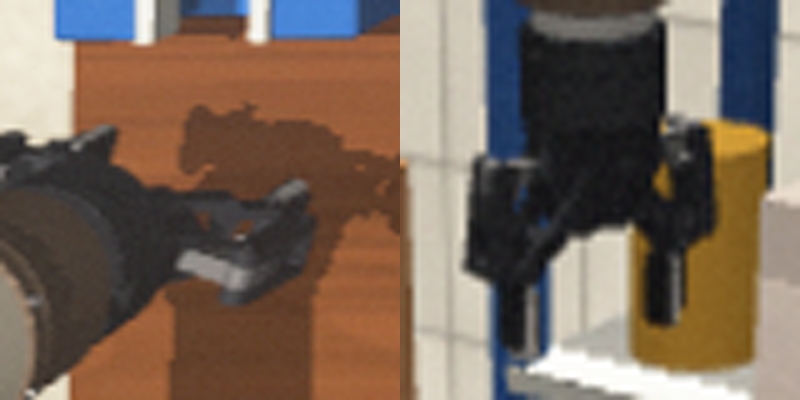

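In the start picture the tips (scene (272.7,73.2) and (294.3,68.3)) sit about 7 px above the projected TCP. In c5 the shut tips are also above and behind the intact head (159,328.5). Either the tips are about 18 mm higher than reported, or they are off sideways, so I'll probe down gently with the fingers shut.

```bash
python3 -m handwheel '[{"x":0,"y":0,"z":-0.005,"ax":0,"ay":0,"az":0},{"x":0,"y":0,"z":-0.005,"ax":0,"ay":0,"az":0},{"x":0,"y":0,"z":-0.005,"ax":0,"ay":0,"az":0},{"x":0,"y":0,"z":-0.005,"ax":0,"ay":0,"az":0},{"x":0,"y":0,"z":-0.005,"ax":0,"ay":0,"az":0},{"x":0,"y":0,"z":0,"ax":0,"ay":0,"az":0},{"x":0,"y":0,"z":0,"ax":0,"ay":0,"az":0},{"x":0,"y":0,"z":0,"ax":0,"ay":0,"az":0}]' -1
```

```text
clock: 5.9
position: [589.2, -358.9, 53.4]
ee_rot: [0.848, -0.53, 0.0, -0.0]
contact_force: [-0.4, -0.3, 0.0]
gripper_width: -0.1
grasp_force: 0.0
```

```bash
python3 -m handwheel '[{"x":0,"y":0,"z":-0.005,"ax":0,"ay":0,"az":0},{"x":0,"y":0,"z":-0.005,"ax":0,"ay":0,"az":0},{"x":0,"y":0,"z":-0.005,"ax":0,"ay":0,"az":0},{"x":0,"y":0,"z":-0.005,"ax":0,"ay":0,"az":0},{"x":0,"y":0,"z":0,"ax":0,"ay":0,"az":0},{"x":0,"y":0,"z":0,"ax":0,"ay":0,"az":0},{"x":0,"y":0,"z":0,"ax":0,"ay":0,"az":0},{"x":0,"y":0,"z":0,"ax":0,"ay":0,"az":0}]' -1
```

```text
clock: 6.7
position: [589.2, -358.9, 49.4]
ee_rot: [0.848, -0.53, 0.0, 0.0]
contact_force: [-0.5, 0.2, -0.2]
gripper_width: 0.1
grasp_force: 0.0
```

```bash
python3 -m handwheel '[{"x":0,"y":0,"z":-0.005,"ax":0,"ay":0,"az":0},{"x":0,"y":0,"z":-0.005,"ax":0,"ay":0,"az":0},{"x":0,"y":0,"z":-0.005,"ax":0,"ay":0,"az":0},{"x":0,"y":0,"z":0,"ax":0,"ay":0,"az":0},{"x":0,"y":0,"z":0,"ax":0,"ay":0,"az":0},{"x":0,"y":0,"z":0,"ax":0,"ay":0,"az":0},{"x":0,"y":0,"z":0,"ax":0,"ay":0,"az":0},{"x":0,"y":0,"z":0,"ax":0,"ay":0,"az":0}]' -1
```

```text
clock: 7.5
position: [589.2, -358.9, 46.3]
ee_rot: [0.848, -0.53, 0.0, -0.0]
contact_force: [-0.7, -0.3, 0.3]
gripper_width: 0.3
grasp_force: 0.0
```

```bash
python3 -m handwheel '[{"x":0,"y":0,"z":-0.005,"ax":0,"ay":0,"az":0},{"x":0,"y":0,"z":-0.005,"ax":0,"ay":0,"az":0},{"x":0,"y":0,"z":-0.005,"ax":0,"ay":0,"az":0},{"x":0,"y":0,"z":0,"ax":0,"ay":0,"az":0},{"x":0,"y":0,"z":0,"ax":0,"ay":0,"az":0},{"x":0,"y":0,"z":0,"ax":0,"ay":0,"az":0},{"x":0,"y":0,"z":0,"ax":0,"ay":0,"az":0},{"x":0,"y":0,"z":0,"ax":0,"ay":0,"az":0}]' -1
python3 -c "
from h import *
t=grab('top','t3.png');s=grab('scene','s3.png')
cv2.imwrite('pics/c7.png',cv2.resize(s[290:350,125:205],(800,600),interpolation=2)[:,:,::-1])"
```

```text
clock: 8.3
position: [589.2, -358.9, 44.1]
ee_rot: [0.848, -0.529, 0.0, 0.0]
contact_force: [-1.7, 1.4, 5.2]
gripper_width: 0.1
grasp_force: 2.7
```

View pics/c7.png

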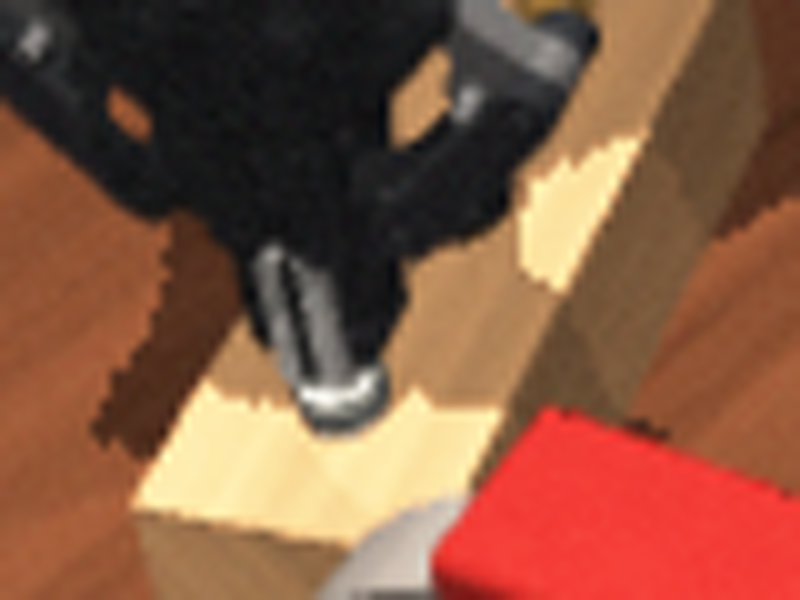

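c7 shows the shut tips resting on the steel head (head ≈ scene (159.3,328.8), seam bottom ≈ (156.5,327.5)). Contact came at TCP z 44, so the tips sit about 22 mm above the reported TCP. I'll raise, open, go lower and grip.

```bash
python3 -c "
from h import *
print(plane('scene',156.6,327.6,67),[proj('scene',np.array([589.3,-360,67])+k*np.array([.44,-.9,0])) for k in(-11,11)])"
python3 -m handwheel '[{"x":0,"y":0,"z":0.03,"ax":0,"ay":0,"az":0},{"x":0,"y":0,"z":0,"ax":0,"ay":0,"az":0},{"x":0,"y":0,"z":0,"ax":0,"ay":0,"az":0},{"x":0,"y":0,"z":0,"ax":0,"ay":0,"az":0},{"x":0,"y":0,"z":0,"ax":0,"ay":0,"az":0},{"x":0,"y":0,"z":0,"ax":0,"ay":0,"az":0},{"x":0,"y":0,"z":0,"ax":0,"ay":0,"az":0},{"x":0,"y":0,"z":0,"ax":0,"ay":0,"az":0}]'
python3 -m handwheel '[{"x":0,"y":0,"z":0,"ax":0,"ay":0,"az":0},{"x":0,"y":0,"z":0,"ax":0,"ay":0,"az":0},{"x":0,"y":0,"z":0,"ax":0,"ay":0,"az":0},{"x":0,"y":0,"z":0,"ax":0,"ay":0,"az":0},{"x":0,"y":0,"z":0,"ax":0,"ay":0,"az":0},{"x":0,"y":0,"z":0,"ax":0,"ay":0,"az":0},{"x":0,"y":0,"z":0,"ax":0,"ay":0,"az":0},{"x":0,"y":0,"z":0,"ax":0,"ay":0,"az":0}]' 0
```

```text
[ 589.01366894 -364.68844478   67.        ] [array([160.82987268, 321.97612141]), array([156.23427862, 330.5001884 ])]
clock: 9.2
position: [589.1, -358.9, 49.3]
ee_rot: [0.848, -0.53, -0.0, 0.0]
contact_force: [-0.7, 0.2, -0.4]
gripper_width: -0.4
grasp_force: 0.0
clock: 10.0
position: [589.1, -358.8, 49.3]
ee_rot: [0.848, -0.53, -0.0, 0.0]
contact_force: [-0.8, -0.6, -0.5]
gripper_width: 42.3
grasp_force: 0.0
```

```bash
python3 -m handwheel '[{"x":0.007,"y":-0.015,"z":0,"ax":0,"ay":0,"az":0},{"x":0,"y":0,"z":-0.02,"ax":0,"ay":0,"az":0},{"x":0,"y":0,"z":-0.02,"ax":0,"ay":0,"az":0},{"x":0,"y":0,"z":-0.02,"ax":0,"ay":0,"az":0},{"x":0,"y":0,"z":-0.02,"ax":0,"ay":0,"az":0},{"x":0,"y":0,"z":0,"ax":0,"ay":0,"az":0},{"x":0,"y":0,"z":0,"ax":0,"ay":0,"az":0},{"x":0,"y":0,"z":0,"ax":0,"ay":0,"az":0}]'
python3 -m handwheel '[{"x":0,"y":0,"z":0,"ax":0,"ay":0,"az":0},{"x":0,"y":0,"z":0,"ax":0,"ay":0,"az":0},{"x":0,"y":0,"z":0,"ax":0,"ay":0,"az":0},{"x":0,"y":0,"z":0,"ax":0,"ay":0,"az":0},{"x":0,"y":0,"z":0,"ax":0,"ay":0,"az":0},{"x":0,"y":0,"z":0,"ax":0,"ay":0,"az":0},{"x":0,"y":0,"z":0,"ax":0,"ay":0,"az":0},{"x":0,"y":0,"z":0,"ax":0,"ay":0,"az":0}]' -1
```

```text
clock: 10.8
position: [590.7, -361.9, 33.5]
ee_rot: [0.848, -0.53, 0.0, 0.0]
contact_force: [1.4, -0.0, 0.8]
gripper_width: 42.7
grasp_force: 0.0
clock: 11.6
position: [590.8, -362.0, 33.8]
ee_rot: [0.848, -0.53, 0.0, 0.0]
contact_force: [-1.6, 0.2, 4.6]
gripper_width: 14.9
grasp_force: 58.7
```

Gripped at 14.9 mm with 59 N. I'll test with a partial lift while the shank is still in the hole.

```bash
python3 -m handwheel '[{"x":0,"y":0,"z":0.02,"ax":0,"ay":0,"az":0},{"x":0,"y":0,"z":0.02,"ax":0,"ay":0,"az":0},{"x":0,"y":0,"z":0.02,"ax":0,"ay":0,"az":0},{"x":0,"y":0,"z":0.02,"ax":0,"ay":0,"az":0},{"x":0,"y":0,"z":0.02,"ax":0,"ay":0,"az":0},{"x":0,"y":0,"z":0,"ax":0,"ay":0,"az":0},{"x":0,"y":0,"z":0,"ax":0,"ay":0,"az":0},{"x":0,"y":0,"z":0,"ax":0,"ay":0,"az":0}]'
python3 - <<'E'
from h import *
s=grab('scene','s4.png')
P=np.array([590.8,-362,77]);print(proj('scene',P),proj('scene',P+[0,0,10]))
# bright grey (unsaturated) blobs near
h=cv2.cvtColor(s,cv2.COLOR_RGB2HSV)
m=((h[...,1]<60)&(h[...,2]>100)).astype('uint8');sub=m[295:340,140:180]
n,l,st,c=cv2.connectedComponentsWithStats(sub)
for i in range(1,n):
    if st[i,4]>5: print(st[i]+[140,295,0,0,0],c[i]+[140,295])
E
```

```text
clock: 12.4
position: [590.3, -361.8, 53.1]
ee_rot: [0.848, -0.53, -0.0, 0.0]
contact_force: [0.2, 0.4, -1.4]
gripper_width: 14.8
grasp_force: 58.6
[157.4675752  323.70969804] [156.66100785 320.19038617]
[170 296   3   3   6] [171.16666667 297.        ]
[152 315  11  18  87] [157.16091954 323.57471264]
[147 320   3   6  10] [148.1 322.8]
```

```bash
python3 -m handwheel '[{"x":0,"y":0,"z":0.08,"ax":0,"ay":0,"az":0},{"x":0,"y":0,"z":0.08,"ax":0,"ay":0,"az":0},{"x":0,"y":0,"z":0.08,"ax":0,"ay":0,"az":0},{"x":0,"y":0,"z":0.08,"ax":0,"ay":0,"az":0},{"x":0,"y":0,"z":0.08,"ax":0,"ay":0,"az":0},{"x":0,"y":0,"z":0.08,"ax":0,"ay":0,"az":0},{"x":0,"y":0,"z":0.02,"ax":0,"ay":0,"az":0},{"x":0,"y":0,"z":0,"ax":0,"ay":0,"az":0}]'
python3 - <<'E'
from h import *
s=grab('scene','s5.png')
z=arm.read_state()['position'][2];print(z)
for d in(-18.8,21.2,33.2): print(d,proj('scene',np.array([590.8,-362,z+d])))
h=cv2.cvtColor(s,cv2.COLOR_RGB2HSV)
m=((h[...,1]<60)&(h[...,2]>100)).astype('uint8');sub=m[260:345,130:185]
for r in sub[5:70]: print(''.join('.#'[v] for v in r))
E
```

```text
clock: 13.25
position: [590.7, -361.9, 153.7]
ee_rot: [0.848, -0.53, 0.001, -0.0]
contact_force: [0.5, -0.0, -0.1]
gripper_width: 15.1
grasp_force: 59.0
152.72834097787558
-18.8 [152.73502335 303.06005765]
21.2 [149.19333884 287.60655314]
33.2 [148.09343469 282.80731883]
.............................................##########
............#...................................######.
.................................................######
.................................................######
..................................................#####
.......................................................
.......................................................
.......................................................
......###..............................................
......##...............................................
......##...............................................
......##..........##...................................
.......#..........###..................................
.......##.........###..................................
.......##.......#.###.......................
[... 2111 characters left out ...]
............................
.......................................................
.......................................................
.......................................................
.......................................................
.......................................................
.......................................................
.......................................................
.......................................................
.......................................................
.......................................................
.......................................................
.......................................................
```

The pin is held upright: its tip is at scene (152,302) against a predicted (152.7,303). I'll carry it to above the fork.

```bash
python3 -m handwheel '[{"x":0.0113,"y":0.1465,"z":0,"ax":0,"ay":0,"az":0},{"x":0.0113,"y":0.1465,"z":0,"ax":0,"ay":0,"az":0},{"x":0.0113,"y":0.1465,"z":0,"ax":0,"ay":0,"az":0},{"x":0.0113,"y":0.1465,"z":0,"ax":0,"ay":0,"az":0},{"x":0.0113,"y":0.1465,"z":0,"ax":0,"ay":0,"az":0},{"x":0.0113,"y":0.1465,"z":0,"ax":0,"ay":0,"az":0},{"x":0.0113,"y":0.1465,"z":0,"ax":0,"ay":0,"az":0},{"x":0.0113,"y":0.1465,"z":0,"ax":0,"ay":0,"az":0}]'
python3 -m handwheel '[{"x":0.0113,"y":0.1465,"z":0,"ax":0,"ay":0,"az":0},{"x":0.0113,"y":0.1465,"z":0,"ax":0,"ay":0,"az":0},{"x":0.0113,"y":0.1465,"z":0,"ax":0,"ay":0,"az":0},{"x":0.0113,"y":0.1465,"z":0,"ax":0,"ay":0,"az":0},{"x":0.0113,"y":0.1465,"z":0,"ax":0,"ay":0,"az":0},{"x":0.0113,"y":0.1465,"z":0,"ax":0,"ay":0,"az":0},{"x":0.0113,"y":0.1465,"z":0,"ax":0,"ay":0,"az":0},{"x":0,"y":0,"z":0,"ax":0,"ay":0,"az":0}]'
python3 -m handwheel '[{"x":0,"y":0,"z":-0.03,"ax":0,"ay":0,"az":0},{"x":0,"y":0,"z":-0.03,"ax":0,"ay":0,"az":0},{"x":0,"y":0,"z":-0.03,"ax":0,"ay":0,"az":0},{"x":0,"y":0,"z":0,"ax":0,"ay":0,"az":0},{"x":0,"y":0,"z":0,"ax":0,"ay":0,"az":0},{"x":0,"y":0,"z":0,"ax":0,"ay":0,"az":0},{"x":0,"y":0,"z":0,"ax":0,"ay":0,"az":0},{"x":0,"y":0,"z":0,"ax":0,"ay":0,"az":0}]'
python3 - <<'E'
from h import *
s=grab('scene','s6.png');t=grab('top','t6.png');P=arm.read_state()['position'];print(P)
print([proj('scene',P+[0,0,d]) for d in(-18.8,21.2,33.2)],[proj('top',P+[0,0,d]) for d in(-18.8,33.2)])
cv2.imwrite('pics/c8.png',np.hstack([cv2.resize(x,(400,600),interpolation=2)[:,:,::-1] for x in(s[170:230,285:325],t[160:220,260:300])]))
E
```

```text
clock: 14.1
position: [607.8, -126.2, 151.9]
ee_rot: [0.848, -0.53, -0.001, 0.001]
contact_force: [0.7, 1.1, -0.2]
gripper_width: 14.7
grasp_force: 59.0
clock: 14.9
position: [624.1, 80.7, 151.7]
ee_rot: [0.849, -0.528, -0.001, 0.001]
contact_force: [-0.7, 0.3, -0.3]
gripper_width: 14.8
grasp_force: 59.0
clock: 15.7
position: [624.6, 77.7, 135.6]
ee_rot: [0.848, -0.53, 0.0, -0.0]
contact_force: [0.1, -0.6, 0.6]
gripper_width: 14.8
grasp_force: 59.0
[624.51357481  77.70514902 135.51679884]
[array([302.05303397, 210.52462269]), array([302.40627903, 197.00361954]), array([302.51505845, 192.83991857])] [array([280.01764274, 186.1675003 ]), array([279.8505552 , 184.29520233])]
```

View pics/c8.png

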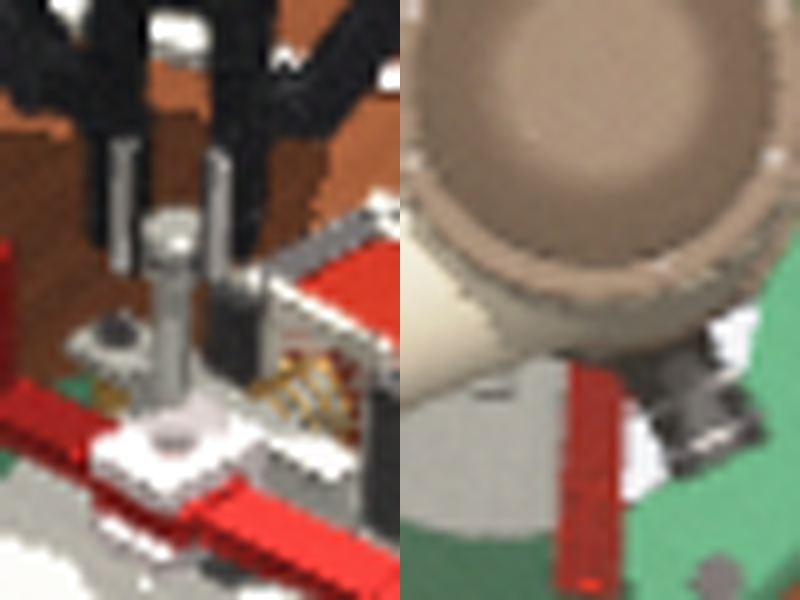

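c8 (scene, left) shows the pin upright, tip bottom ≈(301.6,210.4), just above the fork hole ≈(302,213.2). I'll measure both precisely.

```bash
python3 - <<'E'
from h import *
for f in('s0.png','s6.png'):
    g=cv2.cvtColor(cv2.imread('pics/'+f),cv2.COLOR_BGR2GRAY)
    print(f);print(g[204:222,292:313])
E
```

```text
s0.png
[[246 249 242 166 142 139 207 250 252 252 241 200 152  69  49  49  48  46
   49 119 150]
 [132 152 251 251 253 252 253 240 251 253 248 251 243  98  49  51  52  48
   51 120 148]
 [117 122 122 211 249 251 252 250 252 252 252 252 252 160  71  49  52  51
   50 121 146]
 [140 150 117 136 125 227 139 182 251 251 252 252 252 240 176 114  60  52
   71 117 121]
 [163 162 100  84 104 125 137 128 118 218 250 253 253 252 252 240 163  88
  128 100 145]
 [109  94  92  93  95  96 148 128 128 156 198 254 255 254 253 252 253 215
  147 163 204]
 [119  95 103 101 120 157 146 160 161 244 255 255 255 255 255 253 252 252
  242 228 237]
 [120 119 117 129 197 250 186 246 246 255 255 255 255 255 255 255 254 253
  253 252 248]
 [120 120 117 120 172 246 249 255 255 255 255 255 255 255 255 255 255 255
  254 252 252]
 [116 118 148 194 240 255 255 255 253 250 250 247 254 255 255 255 255 255
  255 249 252]
 [115 119 222 255 255 255 255 255 226 183 148 171 229 255 255 255 255 243
  188 168 249]
 [ 92 113 205 250 254 255 255 255 249 217 211 220 251 255 255 242 240 179
  165 148 102]
 [ 57  47 156 161 191 251
[... 1419 characters left out ...]
9 255 255 255 255 254 180 136 139 143 189 254 255 255 255 242
  187 166 249]
 [ 91  73 203 250 254 255 255 255 240 199 198 204 251 255 255 241 239 175
  164 149 106]
 [ 52  46 155 159 191 251 255 255 255 255 255 255 255 254 242 150 159 163
  166 146 116]
 [ 69  56 126 151 141 159 237 254 255 255 255 254 240 172 167 164 118 126
  163 131 129]
 [127  99  55  74 123 151 161 146 250 254 242 175 171 161 162 140  97 106
  161 146 129]
 [178 181  89  54  50  93 147 142 145 202 171 162 168 122  96  70  98 120
  130 139 138]
 [174 175 104  67  54  49  64 121 150 154 162 121 123 101  86 121 122 121
  121 122 125]
 [173 175 151 144 139  63  50  48  71  94 107 109  78  99 118 122 122 122
  120 122 123]]
```

The hole is at (302.0,213.95) and the pin should land at about (301.45,213.95). I'll correct by about +1,+0.7 mm, then descend in steps.

```bash
python3 -m handwheel '[{"x":0.005,"y":0.0035,"z":0,"ax":0,"ay":0,"az":0},{"x":0,"y":0,"z":-0.015,"ax":0,"ay":0,"az":0},{"x":0,"y":0,"z":-0.015,"ax":0,"ay":0,"az":0},{"x":0,"y":0,"z":-0.015,"ax":0,"ay":0,"az":0},{"x":0,"y":0,"z":-0.015,"ax":0,"ay":0,"az":0},{"x":0,"y":0,"z":-0.01,"ax":0,"ay":0,"az":0},{"x":0,"y":0,"z":0,"ax":0,"ay":0,"az":0},{"x":0,"y":0,"z":0,"ax":0,"ay":0,"az":0}]'
```

```text
clock: 16.6
position: [625.5, 78.3, 121.3]
ee_rot: [0.848, -0.53, 0.0, 0.0]
contact_force: [0.4, 0.3, 0.1]
gripper_width: 15.0
grasp_force: 59.0
```

```bash
python3 -m handwheel '[{"x":0,"y":0,"z":-0.005,"ax":0,"ay":0,"az":0},{"x":0,"y":0,"z":-0.005,"ax":0,"ay":0,"az":0},{"x":0,"y":0,"z":-0.005,"ax":0,"ay":0,"az":0},{"x":0,"y":0,"z":0,"ax":0,"ay":0,"az":0},{"x":0,"y":0,"z":0,"ax":0,"ay":0,"az":0},{"x":0,"y":0,"z":0,"ax":0,"ay":0,"az":0},{"x":0,"y":0,"z":0,"ax":0,"ay":0,"az":0},{"x":0,"y":0,"z":0,"ax":0,"ay":0,"az":0}]'; python3 -c "
from h import *
s=arm.read_state();print(s['wrist_torque'],s['position'])"
```

```text
clock: 17.4
position: [625.5, 78.3, 118.4]
ee_rot: [0.848, -0.53, 0.0, -0.0]
contact_force: [0.2, 0.4, -0.5]
gripper_width: 15.0
grasp_force: 59.0
[ 0.0250314  -0.02599275  0.03329515] [625.4660066   78.32536284 118.36117479]
```

```bash
python3 -m handwheel '[{"x":0,"y":0,"z":-0.01,"ax":0,"ay":0,"az":0},{"x":0,"y":0,"z":-0.01,"ax":0,"ay":0,"az":0},{"x":0,"y":0,"z":-0.01,"ax":0,"ay":0,"az":0},{"x":0,"y":0,"z":0,"ax":0,"ay":0,"az":0},{"x":0,"y":0,"z":0,"ax":0,"ay":0,"az":0},{"x":0,"y":0,"z":0,"ax":0,"ay":0,"az":0},{"x":0,"y":0,"z":0,"ax":0,"ay":0,"az":0},{"x":0,"y":0,"z":0,"ax":0,"ay":0,"az":0}]'; python3 -c "
from h import *
s=grab('scene','s7.png');s=arm.read_state();print(s['wrist_torque'],s['position'])
g=cv2.cvtColor(cv2.imread('pics/s7.png'),cv2.COLOR_BGR2GRAY);print(g[204:219,295:310])"
```

```text
clock: 18.2
position: [625.5, 78.3, 112.4]
ee_rot: [0.848, -0.53, 0.0, -0.0]
contact_force: [1.3, -0.3, -0.3]
gripper_width: 14.7
grasp_force: 59.0
[-0.04562137  0.03273822  0.00958208] [625.46323601  78.34272219 112.38551638]
[[104 120 147  69  56  94  84  99 101  74  56 140 137  58  37]
 [170 161 147 102 114 134 142 110 104 111  56 136 131  60  39]
 [138 167 174 169 169 141 121 131 120 118  67  67  65  44  39]
 [119 109 145 110 124 142 114 115 112 123 147 100  71  46  39]
 [ 81 106 109 118 111 107 118 113 112 136 173 172 148  93  60]
 [ 97  92  95 120 112 108 116 120 112 146 187 180 176 196 137]
 [ 95 101 107 117 122 117 115 145 115 157 212 198 180 175 176]
 [ 93 125 168 132 173 145 119 148 115 158 211 212 201 190 180]
 [ 69 100 159 182 213 165 143 147 111 157 215 215 209 212 206]
 [115 153 210 235 229 155 140 147 115 156 213 213 217 218 221]
 [229 236 236 255 254 171 141 146 125 150 205 237 224 221 238]
 [250 254 255 255 255 236 206 209 207 222 235 254 242 238 174]
 [159 190 250 255 255 255 255 255 255 255 254 242 148 159 163]
 [152 143 159 237 254 255 255 255 254 241 175 167 166 120 126]
 [ 75 124 150 163 141 250 254 242 173 166 163 158 135  97 105]]
```

The shank is in the hole, so I'll continue down.

```bash
python3 -m handwheel '[{"x":0,"y":0,"z":-0.015,"ax":0,"ay":0,"az":0},{"x":0,"y":0,"z":-0.015,"ax":0,"ay":0,"az":0},{"x":0,"y":0,"z":-0.015,"ax":0,"ay":0,"az":0},{"x":0,"y":0,"z":-0.015,"ax":0,"ay":0,"az":0},{"x":0,"y":0,"z":-0.01,"ax":0,"ay":0,"az":0},{"x":0,"y":0,"z":0,"ax":0,"ay":0,"az":0},{"x":0,"y":0,"z":0,"ax":0,"ay":0,"az":0},{"x":0,"y":0,"z":0,"ax":0,"ay":0,"az":0}]'
```

```text
clock: 19.05
position: [625.6, 78.4, 98.5]
ee_rot: [0.848, -0.53, 0.0, -0.0]
contact_force: [0.6, 0.2, -0.4]
gripper_width: 14.5
grasp_force: 59.0
```

```bash
python3 -m handwheel '[{"x":0,"y":0,"z":-0.015,"ax":0,"ay":0,"az":0},{"x":0,"y":0,"z":-0.015,"ax":0,"ay":0,"az":0},{"x":0,"y":0,"z":-0.01,"ax":0,"ay":0,"az":0},{"x":0,"y":0,"z":-0.01,"ax":0,"ay":0,"az":0},{"x":0,"y":0,"z":-0.01,"ax":0,"ay":0,"az":0},{"x":0,"y":0,"z":0,"ax":0,"ay":0,"az":0},{"x":0,"y":0,"z":0,"ax":0,"ay":0,"az":0},{"x":0,"y":0,"z":0,"ax":0,"ay":0,"az":0}]'
```

```text
clock: 19.85
position: [625.5, 78.4, 86.4]
ee_rot: [0.848, -0.53, 0.0, -0.0]
contact_force: [-0.2, -0.5, -0.9]
gripper_width: 14.6
grasp_force: 59.0
```

```bash
python3 -m handwheel '[{"x":0,"y":0,"z":-0.005,"ax":0,"ay":0,"az":0},{"x":0,"y":0,"z":-0.005,"ax":0,"ay":0,"az":0},{"x":0,"y":0,"z":-0.005,"ax":0,"ay":0,"az":0},{"x":0,"y":0,"z":-0.005,"ax":0,"ay":0,"az":0},{"x":0,"y":0,"z":0,"ax":0,"ay":0,"az":0},{"x":0,"y":0,"z":0,"ax":0,"ay":0,"az":0},{"x":0,"y":0,"z":0,"ax":0,"ay":0,"az":0},{"x":0,"y":0,"z":0,"ax":0,"ay":0,"az":0}]'
```

```text
clock: 20.65
position: [625.4, 78.4, 82.7]
ee_rot: [0.848, -0.529, 0.0, -0.0]
contact_force: [-1.4, 0.1, 4.7]
gripper_width: 14.7
grasp_force: 59.4
```

Contact at the expected height. I'll press slightly, release with a small opening, and lift off.

```bash
python3 -m handwheel '[{"x":0,"y":0,"z":-0.005,"ax":0,"ay":0,"az":0},{"x":0,"y":0,"z":0,"ax":0,"ay":0,"az":0},{"x":0,"y":0,"z":0,"ax":0,"ay":0,"az":0},{"x":0,"y":0,"z":0,"ax":0,"ay":0,"az":0},{"x":0,"y":0,"z":0,"ax":0,"ay":0,"az":0},{"x":0,"y":0,"z":0,"ax":0,"ay":0,"az":0},{"x":0,"y":0,"z":0,"ax":0,"ay":0,"az":0},{"x":0,"y":0,"z":0,"ax":0,"ay":0,"az":0}]'
python3 -m handwheel '[{"x":0,"y":0,"z":0,"ax":0,"ay":0,"az":0},{"x":0,"y":0,"z":0,"ax":0,"ay":0,"az":0},{"x":0,"y":0,"z":0,"ax":0,"ay":0,"az":0},{"x":0,"y":0,"z":0,"ax":0,"ay":0,"az":0},{"x":0,"y":0,"z":0,"ax":0,"ay":0,"az":0},{"x":0,"y":0,"z":0,"ax":0,"ay":0,"az":0},{"x":0,"y":0,"z":0,"ax":0,"ay":0,"az":0},{"x":0,"y":0,"z":0,"ax":0,"ay":0,"az":0}]' -0.3
python3 -m handwheel '[{"x":0,"y":0,"z":0.02,"ax":0,"ay":0,"az":0},{"x":0,"y":0,"z":0.05,"ax":0,"ay":0,"az":0},{"x":0,"y":0,"z":0.05,"ax":0,"ay":0,"az":0},{"x":0,"y":0,"z":0.06,"ax":0,"ay":0,"az":0},{"x":0,"y":0,"z":0.06,"ax":0,"ay":0,"az":0},{"x":0,"y":0,"z":0.06,"ax":0,"ay":0,"az":0},{"x":0,"y":0,"z":0,"ax":0,"ay":0,"az":0},{"x":0,"y":0,"z":0,"ax":0,"ay":0,"az":0}]'
python3 -c "
from h import *
s=grab('scene','s8.png')
print([proj('scene',[625,78,z]) for z in (104,116)])
print(cv2.cvtColor(cv2.imread('pics/s8.png'),cv2.COLOR_BGR2GRAY)[204:219,293:312])"
```

```text
clock: 21.45
position: [625.5, 78.3, 82.7]
ee_rot: [0.848, -0.529, 0.0, -0.0]
contact_force: [-3.3, 0.9, 7.9]
gripper_width: 14.8
grasp_force: 60.0
clock: 22.25
position: [625.4, 78.4, 81.3]
ee_rot: [0.848, -0.53, 0.0, -0.0]
contact_force: [0.1, -0.1, 0.6]
gripper_width: 30.0
grasp_force: 0.0
clock: 23.05
position: [625.4, 78.4, 141.6]
ee_rot: [0.848, -0.53, 0.0, -0.0]
contact_force: [0.1, -0.5, -0.6]
gripper_width: 29.7
grasp_force: 0.0
[array([302.17130198, 214.72478717]), array([302.27584529, 210.77516196])]
[[169 151 105  84  78 119 165 177 178 148 108  83  47  40  39  40  38  39
  118]
 [121 169 174 178 175 181 153 169 194 168 175 153  66  40  43  42  36  42
  121]
 [ 96 100 142 167 174 173 168 175 174 175 173 174  92  50  44  42  42  51
  119]
 [ 78  94 119 109 146 111 122 171 172 171 174 176 151  99  71  42  43  58
  114]
 [ 95  88  82 104 108 116 119 148 187 199 203 196 175 175 150  93  64  87
   87]
 [ 90  91  94  96  95 120 190 246 252 252 252 248 210 179 175 195 136 106
  125]
 [ 77  89  93 104 106 117 251 253 253 252 253 252 253 207 180 177 177 157
  175]
 [ 75  75  91 126 170 129 235 251 252 252 253 252 246 214 203 190 184 178
  179]
 [ 70  71  73 122 204 208 119 192 244 246 247 228 138 186 210 209 207 228
  190]
 [ 68 115 177 236 255 255 134 131 142 141 144 140  94 215 235 237 222 255
  228]
 [ 83 212 255 255 255 255 152  97  89 102 107  69 124 255 255 255 242 187
  167]
 [114 205 250 254 255 255 227 179 192 173 170 189 243 255 241 239 175 165
  148]
 [ 47 155 160 191 251 255 255 253 254 247 246 255 254 242 150 159 164 165
  147]
 [ 57 123 150 141 162 237 254 255 255 255 254 241 175 167 166 119 126 164
  134]
 [ 99  59  74 126 151 164 144 250 254 242 175 170 161 163 140 101 109 161
  148]]
```

The pin is seated: its head's top face is centred at (302,210.3) against a predicted (302.3,210.8). Next I'll shut the fingers, turn to suit the tab, go to its -y side, then down.

```bash
python3 -m handwheel '[{"x":-0.0618,"y":-0.0188,"z":0,"ax":0,"ay":0,"az":-0.08},{"x":-0.0618,"y":-0.0188,"z":0,"ax":0,"ay":0,"az":-0.08},{"x":-0.0618,"y":-0.0188,"z":0,"ax":0,"ay":0,"az":-0.08},{"x":-0.0618,"y":-0.0188,"z":0,"ax":0,"ay":0,"az":-0.08},{"x":-0.0618,"y":-0.0188,"z":0,"ax":0,"ay":0,"az":-0.08},{"x":-0.0618,"y":-0.0188,"z":0,"ax":0,"ay":0,"az":-0.08},{"x":0,"y":0,"z":0,"ax":0,"ay":0,"az":0},{"x":0,"y":0,"z":0,"ax":0,"ay":0,"az":0}]' -1
python3 -m handwheel '[{"x":0,"y":0,"z":-0.05,"ax":0,"ay":0,"az":0},{"x":0,"y":0,"z":-0.05,"ax":0,"ay":0,"az":0},{"x":0,"y":0,"z":-0.05,"ax":0,"ay":0,"az":0},{"x":0,"y":0,"z":-0.05,"ax":0,"ay":0,"az":0},{"x":0,"y":0,"z":-0.05,"ax":0,"ay":0,"az":0},{"x":0,"y":0,"z":-0.05,"ax":0,"ay":0,"az":0},{"x":0,"y":0,"z":0,"ax":0,"ay":0,"az":0},{"x":0,"y":0,"z":0,"ax":0,"ay":0,"az":0}]'
python3 - <<'E'
from h import *
s=grab('scene','s9.png');b=cv2.imread('pics/s9.png');h=cv2.cvtColor(b,cv2.COLOR_BGR2HSV)
print(proj('scene',[551.3,55.9,104]),proj('scene',[555.8,82.6,137.5]))
for r in range(185,222):
    print(r,''.join('R' if (x[1]>150 and (x[0]<6 or x[0]>174) and x[2]>90) else '#' if x[2]<70 else 'w' if x[1]<60 else '.' for x in h[r,255:325]))
E
```

```text
clock: 23.9
position: [551.4, 55.8, 141.1]
ee_rot: [-0.595, 0.804, -0.0, -0.0]
contact_force: [1.1, 0.4, -1.2]
gripper_width: -0.0
grasp_force: 0.0
clock: 24.7
position: [551.4, 55.7, 81.1]
ee_rot: [-0.594, 0.805, -0.0, -0.0]
contact_force: [0.2, 0.6, -0.3]
gripper_width: -0.2
grasp_force: 0.0
[273.49254552 208.67695062] [281.19452404 193.65586912]
185 ......#######################wwwwwww..................................
186 ......#######################wwwwww#..................................
187 ......###################ww#w#wwww###.................................
188 .......#################w###w##www###.................................
189 .......########################ww####..............................ww.
190 ........############################...............................www
191 ...........########################..............................wwwww
192 ...........#######################.............................wwwwwww
193 ...........######################............................wwwwww.ww
194 ...........#####################............................wwwwwwRRRR
[... 1325 characters left out ...]
wwwwwwwwwwwwwwww.....w###
213 .............................RRRRRRRRRRR.wwwwwwwwwwwwwwwwwwwwww...w###
214 .............................w.RRRRRRRRwwwwwwwwwwwwwwwwwwwwwwwww..w###
215 ...............................w..RRRRRwwwwwwwwwwwwwwwwwwwwwwwwwwww###
216 ...............................www..RRRwwwwwwwwwwwwwwwwwwwwwwwwwwww###
217 ...............................wwwww..R.wwwwwwwwwwwww..wwwwwwwwwwww###
218 ..............................wwwwwwww.RR.wwwwwwwwww.RRwwwwwwwwwwww###
219 .............................wwwwwwwwww.RR.wwwwww..RRRRR..wwwwwwwww###
220 ............................wwwwwwwwwww.RRRR.www.RRRRRRRRRR.wwwwwww###
221 ............................wwwwwwwwwwww..RRRR..RRRRRRRRRRRRR.wwwww###
```

The fingers stand on the tab's -y side with tips at row ~209. I'll press in steps.

```bash
python3 -m handwheel '[{"x":0.002,"y":0.012,"z":0,"ax":0,"ay":0,"az":0},{"x":0.002,"y":0.012,"z":0,"ax":0,"ay":0,"az":0},{"x":0.002,"y":0.012,"z":0,"ax":0,"ay":0,"az":0},{"x":0.002,"y":0.012,"z":0,"ax":0,"ay":0,"az":0},{"x":0.002,"y":0.012,"z":0,"ax":0,"ay":0,"az":0},{"x":0.002,"y":0.012,"z":0,"ax":0,"ay":0,"az":0},{"x":0,"y":0,"z":0,"ax":0,"ay":0,"az":0},{"x":0,"y":0,"z":0,"ax":0,"ay":0,"az":0}]'
python3 -c "
from h import *
print(arm.read_state()['contact_force'],arm.read_state()['wrist_torque'])"
```

```text
clock: 25.55
position: [553.6, 70.2, 81.3]
ee_rot: [-0.594, 0.805, 0.0, -0.0]
contact_force: [-0.0, -1.2, 0.4]
gripper_width: -0.3
grasp_force: 0.2
[-0.04014896 -1.20208759  0.39250813] [-0.12046461  0.09397901  0.05517046]
```

```bash
python3 -m handwheel '[{"x":0.003,"y":0.012,"z":0,"ax":0,"ay":0,"az":0},{"x":0.003,"y":0.012,"z":0,"ax":0,"ay":0,"az":0},{"x":0.003,"y":0.012,"z":0,"ax":0,"ay":0,"az":0},{"x":0.003,"y":0.012,"z":0,"ax":0,"ay":0,"az":0},{"x":0,"y":0,"z":0,"ax":0,"ay":0,"az":0},{"x":0,"y":0,"z":0,"ax":0,"ay":0,"az":0},{"x":0,"y":0,"z":0,"ax":0,"ay":0,"az":0},{"x":0,"y":0,"z":0,"ax":0,"ay":0,"az":0}]'
python3 -c "
from h import *
print(arm.read_state()['contact_force'],arm.read_state()['wrist_torque'])"
```

```text
clock: 26.35
position: [554.2, 77.8, 81.2]
ee_rot: [-0.594, 0.805, 0.0, -0.003]
contact_force: [-3.2, -5.2, 3.7]
gripper_width: 0.0
grasp_force: 3.3
[-3.21519189 -5.22582178  3.66628227] [-1.74796096  0.82027181  0.05247379]
```

```bash
python3 -m handwheel '[{"x":0.003,"y":0.012,"z":0,"ax":0,"ay":0,"az":0},{"x":0.003,"y":0.012,"z":0,"ax":0,"ay":0,"az":0},{"x":0.003,"y":0.012,"z":0,"ax":0,"ay":0,"az":0},{"x":0.003,"y":0.012,"z":0,"ax":0,"ay":0,"az":0},{"x":0.003,"y":0.012,"z":0,"ax":0,"ay":0,"az":0},{"x":0,"y":0,"z":0,"ax":0,"ay":0,"az":0},{"x":0,"y":0,"z":0,"ax":0,"ay":0,"az":0},{"x":0,"y":0,"z":0,"ax":0,"ay":0,"az":0}]'
```

```text
clock: 27.15
position: [555.8, 88.9, 81.1]
ee_rot: [-0.593, 0.805, 0.0, -0.004]
contact_force: [-5.3, -7.6, 4.5]
gripper_width: 0.3
grasp_force: 4.3
```

```bash
python3 -m handwheel '[{"x":0.004,"y":0.01,"z":0,"ax":0,"ay":0,"az":0},{"x":0.004,"y":0.01,"z":0,"ax":0,"ay":0,"az":0},{"x":0.004,"y":0.01,"z":0,"ax":0,"ay":0,"az":0},{"x":0.004,"y":0.01,"z":0,"ax":0,"ay":0,"az":0},{"x":0,"y":0,"z":0,"ax":0,"ay":0,"az":0},{"x":0,"y":0,"z":0,"ax":0,"ay":0,"az":0},{"x":0,"y":0,"z":0,"ax":0,"ay":0,"az":0},{"x":0,"y":0,"z":0,"ax":0,"ay":0,"az":0}]'
```

```text
clock: 27.95
position: [557.8, 96.2, 80.7]
ee_rot: [-0.593, 0.805, 0.001, -0.006]
contact_force: [-8.1, -8.1, 5.5]
gripper_width: 0.1
grasp_force: 5.1
```

```bash
python3 -m handwheel '[{"x":-0.003,"y":0.01,"z":0,"ax":0,"ay":0,"az":0},{"x":-0.003,"y":0.01,"z":0,"ax":0,"ay":0,"az":0},{"x":-0.003,"y":0.01,"z":0,"ax":0,"ay":0,"az":0},{"x":0,"y":0,"z":0,"ax":0,"ay":0,"az":0},{"x":0,"y":0,"z":0,"ax":0,"ay":0,"az":0},{"x":0,"y":0,"z":0,"ax":0,"ay":0,"az":0},{"x":0,"y":0,"z":0,"ax":0,"ay":0,"az":0},{"x":0,"y":0,"z":0,"ax":0,"ay":0,"az":0}]'
python3 - <<'E'
from h import *
s=grab('scene','s10.png');g=cv2.cvtColor(cv2.imread('pics/s10.png'),cv2.COLOR_BGR2GRAY);g0=cv2.cvtColor(cv2.imread('pics/s8.png'),cv2.COLOR_BGR2GRAY)
y=np.array([.164,.986,0]);H=np.array([625,78.2,116])
for d in(0,10,13,15): print(d,proj('scene',H+d*y))
h=cv2.cvtColor(cv2.imread('pics/s10.png'),cv2.COLOR_BGR2HSV)
for r in range(195,220):print(r,' '.join('%3d'%v for v in g[r,294:320]))
E
```

```text
clock: 28.75
position: [559.0, 101.0, 80.8]
ee_rot: [-0.593, 0.805, -0.001, -0.004]
contact_force: [2.4, -14.8, -0.1]
gripper_width: 0.4
grasp_force: 7.2
0 [302.32233257 210.73850839]
10 [305.1413663  209.16571229]
13 [305.98181215 208.69681049]
15 [306.54076927 208.38495698]
195  47  51  62  67 107 115 117 112 114 110 110 109 111 117 120 116 120 122 117 115 113 115 117 114 125  87
196  44  50 105 109 113 116 115 115 110 115 112 114 115 118 152 172 155 118 117 117 119 116 115  91  92 103
197  47  62 109 115 113 114 113 114 112 110 115 115 115 127 232 250 240 132 166 136 117  90  67 103 106 105
198  43  90 115 114 115 113 113 113 112 113 113 115 120 154 168 215 212 142 246 216 143 104 106 105 103 107
199  44  91 117 112 113 112 117 115 109 111 113  92 109 119 121 133 124 101 165 246 244 178 156 110 103 103
200  41  88 110 135 115 115 115 112 108 111 117  85  49  56 115 127  73  84 147 142 151 248 245 187 154 109
201  44  68 116 200 132 132 114 111 111 116 118  93  52  47  42  51  53  91 146 151 153 146 201 253 242 187
202  46  70 112 120 203 211 155 123 108 133 177 176 114  53  49  49
[... 1176 characters left out ...]
 213 219 254 254 242 175 168 175 151 129 119 214 249
214 173 176 249 252 209 173 161 206 251 255 255 255 255 255 255 242 174 169 162 168 129 145 134 126 128 110
215 175 175 175 248 247 196 154 137 146 237 254 255 255 241 239 176 163 160 118 117  95 142 131 115 130 126
216 176 177 175 178 249 135  69 108 151 161 160 250 240 147 159 165 122  75  97  81  72 142 132 130 128 131
217 179 177 179 176 178 133  85  55  94 150 159 152 167 158 122 128 108  72 101 121 114 140 131 129 130 124
218 174 176 177 178 196 198 184 127  60  64 120 154 156 110  93  96 132 122 122 122 122 122 125 136 128 129
219 180 177 177 176 238 211 222 214 131  78  49  67  76  62  50 112 118 120 121 122 122 122 120 129 141 130
```

The pin head has shifted (+4.2,−2.5) px, where 15 mm of travel predicts (+4.2,−2.35), and the force has risen to 15 N. I'll press slightly further to confirm the stop.

```bash
python3 -m handwheel '[{"x":0.003,"y":0.01,"z":0,"ax":0,"ay":0,"az":0},{"x":0.003,"y":0.01,"z":0,"ax":0,"ay":0,"az":0},{"x":0,"y":0,"z":0,"ax":0,"ay":0,"az":0},{"x":0,"y":0,"z":0,"ax":0,"ay":0,"az":0},{"x":0,"y":0,"z":0,"ax":0,"ay":0,"az":0},{"x":0,"y":0,"z":0,"ax":0,"ay":0,"az":0},{"x":0,"y":0,"z":0,"ax":0,"ay":0,"az":0},{"x":0,"y":0,"z":0,"ax":0,"ay":0,"az":0}]'
python3 - <<'E'
from h import *
s=grab('scene','s11.png');a,b=[cv2.cvtColor(cv2.imread(f'pics/{f}.png'),cv2.COLOR_BGR2GRAY)[200:220,294:320].astype(np.float32) for f in('s10','s11')]
print(cv2.phaseCorrelate(a,b),arm.read_state()['joint_vel'])
E
```

```text
clock: 29.6
position: [558.9, 101.5, 80.8]
ee_rot: [-0.593, 0.805, -0.002, -0.007]
contact_force: [1.9, -26.3, 2.0]
gripper_width: -0.2
grasp_force: 12.2
((0.5760195217225483, 0.030365572689976972), 1.0041841915360203) [-0.00058563  0.00013127 -0.00030266 -0.00059945 -0.00064907 -0.00183092]
```

```bash
python3 -c "
from h import *
g=cv2.cvtColor(cv2.imread('pics/s11.png'),cv2.COLOR_BGR2GRAY);a=cv2.cvtColor(cv2.imread('pics/s10.png'),cv2.COLOR_BGR2GRAY)
print(g[205:215,300:316]);print(np.abs(g.astype(int)-a)[195:225,294:325].max(1))"
```

```text
[[249 251 184 123 228 251 252 252 252 253 203 163 158 109 105 137]
 [226 249 183 137 223 236 254 253 252 251 251 246 215 175 196 184]
 [ 72 188 171 172 252 253 252 252 252 253 251 252 252 242 188 179]
 [ 70  83 122 196 251 252 252 252 252 252 245 254 253 252 252 247]
 [ 81 145 191 119 186 243 249 249 242 221 234 255 255 254 253 252]
 [147 238 255 172 130 137 138 136 146 136 231 255 255 255 254 253]
 [240 255 255 183  99  77 116 102 101 103 253 255 255 255 247 236]
 [255 255 255 239 192 116 123 114 118 207 255 255 254 242 195 162]
 [250 255 255 255 253 218 215 224 218 254 254 242 176 167 174 157]
 [163 205 251 255 255 255 255 255 255 241 175 168 161 169 114 144]]
[ 9 46 38 33 37 31 10  6 15 49 42 25 41 34  9 20 23 55 16 15 15 47 22 14
 27 28 37 67 63 21]
```

The picture around the fork is unchanged from before. The plunger is hard against its stop, pressed with about 26 N, and the pin head is on the fork. I'll hand in.

```bash
python3 -c "
from bench import arm
print(arm.job_done())"
```

```text
the job is handed in; nothing more can be done
None
```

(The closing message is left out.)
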